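# Draw a mill's grinding disc from the drying cabinet and present it flat for inspection

## Task

Open the lid of the small steel drying cabinet right up and leave it open, draw the grey steel grinding disc up out of its slot, and turn it from standing on edge to lying flat with its grooved face upward, ready for a wear inspection. Finish while still holding it still in the gripper like that, at least 25 cm above the table top and clear of the cabinet; do not put it down or let go. Leave the blue spacer ring in its slot and the other things on the table where they are.

Things in the scene. Friction and masses are not known exactly. Their poses are not given: they have to be found in the camera images.
- cabinet: Fixed low stainless drying cabinet, open-topped under its lid: 150 (x) x 280 (y) mm, rim 100 mm above the table, walls 5 mm. Origin: centre of its underside on the table; own -x is the front (control strip), z up; yaw within 0.3 rad. Inside, two white slots side by side along own y, a disc standing on its rim in each; the grey disc may be in either.
- slot_left (a point): Floor centre of one slot, 16 mm above the table, at the cabinet's own x = -22 mm, y = +65 mm. Slot 14 mm wide (along own y) and 72 mm long; cheeks rise to 38 mm and end stops to 42 mm above the table, so the upper half of a 70 mm disc standing in it (top at 86 mm) is free on both faces.
- slot_right (a point): Floor centre of the other, like slot, at the cabinet's own x = -22 mm, y = -65 mm.
- lid (a joint): Cabinet lid (steel frame, clear window, 150 x 280 x 8 mm, 0.3 kg): 0 = shut, grows as its front edge swings up and back, stop at 1.75 rad (a little past upright; there the handle is best out of the gripper's way). Starts between 0 and 0.25. The hinge is stiff: the lid stays wherever it is left; about 5 N at the handle moves it.
- lid_hinge (a point): Middle of the lid's hinge line: 75 mm behind the cabinet's origin along own x, 100 mm above the table. The line runs along the cabinet's own y. Does not move with the lid.
- lid_handle (a point): Grip point of the lid's handle, a blue tab standing 36 mm out of the lid at the middle of its front edge: 14 mm wide along the cabinet's y (pinch it across this), 26 mm fore and aft. Lid shut: the point is 135 mm in front of the hinge line, 31 mm above it and 12 mm below the tab's top. Moves with the lid; axes are the lid's.
- grinding_disc: Grey steel grinding disc, 70 mm diameter, 11 mm thick, 0.1 to 0.2 kg; pinch it across the 11 mm. Origin: centre of its plain face; own z is its axis and points out of the grooved face (middle of the disc 5.5 mm along z). It starts on its rim in a slot, own z roughly level (leaning up to 8 degrees) along the cabinet's own +y (left, seen from the front). Own z up = flat, grooved face up.
- spacer_ring: Blue plastic spacer ring, 70 mm outside, 30 mm hole, 11 mm thick, standing on its rim in the other slot; origin at the centre of one face, own z along its axis. To be left there.
- spare_knob: Bystander: black star knob 43 mm across, 38 mm high, on the table; origin under its centre. Leave alone.
- portion_cup: Bystander: clear portion cup 62 mm across, 34 mm high, on the table; origin under its centre. Leave alone.
- hex_key: Bystander: hex key 29 x 98 x 5 mm lying on the table; origin under its centre. Leave alone.
- parts_tin: Bystander: small flat tin with teal lid, 74 x 100 x 25 mm, on the table; origin under its centre. Leave alone.

How it is judged (in metres and radians):
On the way, in this order (a step that is already met when the one before it is completed fails the run):
1. the lid is swung up, to more than 1.3 rad (value of joint lid above 1.3 rad), for 0.2 s.
2. the disc has been drawn up out of its slot by the gripper, its middle more than 13 cm above the table (height (world z) of grinding_disc above 0.13 m and contact force between grinding_disc and the fingers above 1 N), for 0.1 s.
3. the disc is raised and flat, grooved face up (height (world z) of grinding_disc above 0.22 m and angle between grinding_disc's own z axis and vertical below 0.45 rad and contact force between grinding_disc and the fingers above 1 N and contact force between grinding_disc and cabinet below 0.1 N), for 0.3 s.
At the end, for the whole second after the job is handed in: Gripper still holds the disc at rest, 22 cm or more above the table, grooved face up within 0.45 rad of level, touching neither cabinet nor ring; lid over 1.3 rad open; ring and the four bystanders within 3 cm of their starts (all of step 3 and value of joint lid above 1.3 rad and linear speed of grinding_disc below 0.03 m/s and angular speed of grinding_disc below 0.3 rad/s and contact force between grinding_disc and spacer_ring below 0.1 N and distance of each of spacer_ring, spare_knob, portion_cup, hex_key, parts_tin from where it was at the start of the episode below 0.03 m); the arm keeps its last pose, push and grip.
It fails at once if the blue spacer ring is moved more than 3 cm (distance of spacer_ring from where it was at the start of the episode above 0.03 m).
It fails at once if a bystander on the table is moved more than 3 cm (distance of any of spare_knob, portion_cup, hex_key, parts_tin from where it was at the start of the episode above 0.03 m).
It also fails if it takes over 58 s, if anything falls off the work surface, if the arm or the gripper's body presses on something with over 40 N, if the wrist force passes 120 N, or if a joint passes its speed limit or range.

## Robot

A 6-joint arm with a two-finger parallel gripper is mounted at the origin on a cart in front of the work surface, level with it; the furniture and walls round the work are solid. World frame = base frame: x ahead of the robot, y to its left, z up, the work surface at z = 0. Lengths are in mm, angles in rad, forces in N, time in s.
With the tool pointing down it reaches from about 300 to 775 mm from the base axis. Payload 14.6 kg.
Tool frame: the origin (TCP) lies on the front face of the gripper's body, between the roots of the fingers; the fingertips stand 73 mm ahead of it and the grasp point (between the pads) lies 54 mm ahead of it; z points along the fingers, y is the line along which they close (so a half turn about z gives the same grasp; the last joint's range is limited). The gripper opens to 85 mm and grips with 20 to 120 N. Pads are 22 mm wide; open, the fingers measure 114 mm over their backs; the gripper's body (76 mm by 85 mm) begins 54 mm behind the grasp point. The pads swing forward as they close: fully open they stand 13 mm farther back than shut.
Start: joints at [1.201, 0.3, 1.521, -0, 1.321, -0.067], TCP at [164.004, 524.969, 303.881] pointing down, gripper open.
Joint ranges: [-3.03, 3.03], [-0.79, 2.21], [0.23, 2.52], [-1.04, 4.18], [0, 3.07], [-2.55, 2.55]. Speed limits (rad/s): [2.22, 2.22, 2.57, 3.14, 3.14, 3.14].

## Interface

Orientations are given as a rotation vector (axis times angle).
In Python, from station import status, imaging, order gives the robot as it stands.
- The arm moves only by the shell command python3 -m crank 'ROWS' [FORCE]. ROWS is a JSON object of lists of equal length, an entry for each row: "delta_pos": the shift along the tool's x, y, z in mm, a list of three; "angular": the turn, a rotation vector about the tool's x, y, z in rad, a list of three; "gripper": the finger opening in mm, from 0 to 85.4. A call has 1 to 8 rows; each row is the pose to reach, as a shift and turn from the pose commanded when the call began, along the tool's axes at that moment; what a row does not reach only later rows make up. A row lasts 1/8 s, in which the tool goes at most 62.5 mm and 10.7 degrees, less where a joint would pass 70% of its speed; a pose out of reach is approached as far as the arm can. A call with a gripper value outside its range is refused whole. The fingers move at their own pace and stop on an object; FORCE is the grip in N (left out, the last holds). Time passes only in rows, so rows that repeat a pose let the fingers close. It gives the time, the measured TCP pose, the force, the opening and the grip force at its end, in the units of the state.
- status.get_obs(): the state, without advancing time (a new reading comes with each control period).
- imaging.get_image(name): name is "side" or "top" or "wrist"; returns a dict with "image" (384x512x3 uint8, red, green, blue), "intrinsics" (3x3 intrinsics, pixels), "xyz" and "attitude" of the camera in the world. Camera axes: x right, y down, z forward; pixel columns grow to the right and rows downward; lengths in mm; the calibration is good to about 2 mm. A picture is of the moment at which its call begins. There is no depth.
- order.close_job(): hands the job in; it is judged then, once.
The state is a dict: "time_s": time; "qpos": joint angles; "joint_velocities": joint speeds; "tau": joint torques, N m; "eef_pos": TCP position; "ee_rot": TCP orientation; "wrist_force": force on the tool from outside, world axes, zero at the start; "moment": the same for the moment, N m; "finger_gap": opening from 0.0 (shut) to 1.0 (fully open); "grip_force": force on a finger pad.
Only numpy, scipy, OpenCV 4.12 (cv2) and the standard library are available. Lean on these libraries where they do the work, as an engineer would, in place of code of your own. Each camera call takes 0.05 s, during which the arm holds its last target. There are 200 camera calls.

## Working session

There is one attempt and no reset: what is moved stays moved. The work goes in short steps, Python scripts to look and compute and a shell command to move; the robot and the scene stay as the last step left them, time stands still between calls to the robot, and variables do not carry over. Pictures are saved under pics/ and viewed, at most 10 in all, crops included, and the job is handed in when it is done.

```bash
mkdir -p pics; ls; python3 - <<'E'
from station import status, imaging
import cv2,numpy as np,pickle
print(status.get_obs())
ims=[]
for n in ["side","top","wrist"]:
    d=imaging.get_image(n); pickle.dump(d,open(f"{n}0.pkl","wb"))
    cv2.imwrite(f"pics/{n}0.png",d["image"][:,:,::-1]); print(n,d["intrinsics"],d["xyz"],d["attitude"])
E
```

```text
pics
{'time_s': 0.0, 'qpos': array([ 1.20140296e+00,  3.00485293e-01,  1.52161513e+00, -5.80126870e-06,
        1.32071158e+00, -6.66178554e-02]), 'joint_velocities': array([ 0.00187155, -0.00013967,  0.0018742 , -0.00024812, -0.00061394,
        0.00059422]), 'tau': array([ 3.91605790e-04, -5.43520403e+01, -3.61779606e+01,  2.49161822e-06,
        3.99926445e-03, -1.22188698e-05]), 'eef_pos': array([163.94862035, 524.82721452, 303.29907665]), 'ee_rot': array([-4.73742825e-01, -3.10540595e+00,  1.87177160e-03]), 'wrist_force': array([-0.34511576, -0.53571726,  0.17833738]), 'moment': array([-0.03135005, -0.01701686,  0.02172525]), 'grip_force': 0.0, 'finger_gap': 1.0019962626152779}
side [[475.96561339   0.         255.3744292 ]
 [  0.         475.96561339 193.16815587]
 [  0.           0.           1.        ]] [  60.94474575 1032.75539389  904.98115181] [-0.74353734  2.60241558 -1.10936209]
top [[373.2660152    0.         260.20117128]
 [  0.         373.2660152  199.21818944]
 [  0.           0.           1.        ]] [389.38665075 328.74607614 986.81678926] [-2.15946029  2.16983488 -0.12612429]
wrist [[330.62084116   0.         253.74903863]
 [  0.         330.62084116 195.43834581]
 [  0.           0.           1.        ]] [ 97.73218419 547.20269666 373.26857661] [2.34007778 1.72087213 0.2416868 ]
```

View pics/side0.png

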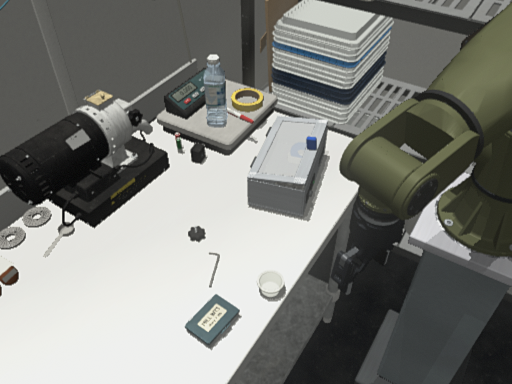

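View pics/top0.png

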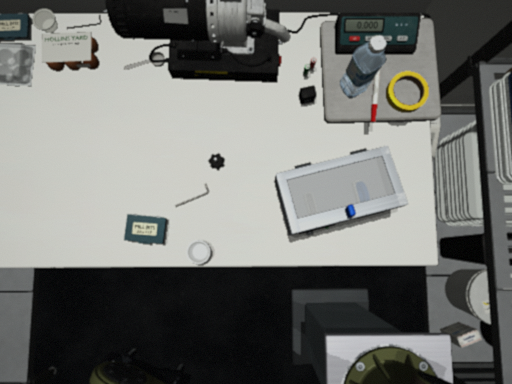

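```bash
cat > h.py <<'E'
import numpy as np,cv2,pickle
from scipy.spatial.transform import Rotation as R
def load(n): return pickle.load(open(n+".pkl","rb"))
def ray(d,uv):
    K=d["intrinsics"]; v=np.linalg.inv(K)@[uv[0],uv[1],1]
    v=R.from_rotvec(d["attitude"]).as_matrix()@v
    return np.array(d["xyz"]),v/np.linalg.norm(v)
def plane(d,uv,z):
    o,v=ray(d,uv); return o+v*(z-o[2])/v[2]
def tri(*dp):
    A=np.zeros((3,3));b=np.zeros(3);P=[]
    for d,uv in dp:
        o,v=ray(d,uv);M=np.eye(3)-np.outer(v,v);A+=M;b+=M@o;P.append((o,M))
    x=np.linalg.solve(A,b); return x,[round(float(np.linalg.norm(M@(x-o))),1) for o,M in P]
def proj(d,p):
    q=R.from_rotvec(d["attitude"]).as_matrix().T@(np.array(p)-d["xyz"]);q=d["intrinsics"]@q;return q[:2]/q[2]
def mask_c(d,lo,hi,roi,amin=8):
    h=cv2.cvtColor(d["image"],cv2.COLOR_RGB2HSV);m=cv2.inRange(h,lo,hi)
    x0,y0,x1,y1=roi;z=np.zeros_like(m);z[y0:y1,x0:x1]=m[y0:y1,x0:x1]
    n,l,s,c=cv2.connectedComponentsWithStats(z)
    return [(s[i].tolist(),c[i].round(1).tolist()) for i in range(1,n) if s[i][4]>=amin]
E
python3 - <<'E'
from h import *
s,t=load("side0"),load("top0")
a=mask_c(s,(105,120,60),(130,255,255),(290,120,330,165));b=mask_c(t,(105,120,60),(130,255,255),(330,190,370,230))
print(a,b); print(tri((s,a[0][1]),(t,b[0][1])))
A=cv2.resize(s["image"][105:225,235:345],None,fx=5,fy=5,interpolation=cv2.INTER_CUBIC)
B=cv2.resize(t["image"][140:245,268:418],None,fx=5,fy=5,interpolation=cv2.INTER_CUBIC)
cv2.imwrite("pics/sc.png",A[:,:,::-1]);cv2.imwrite("pics/tc.png",B[:,:,::-1])
E
```

```text
[([307, 137, 9, 12, 44], [310.6, 139.7])] [([347, 205, 8, 12, 64], [350.8, 210.0])]
(array([459.24081627, 123.0242255 , 153.3052926 ]), [0.4, 0.4])
```

View pics/sc.png

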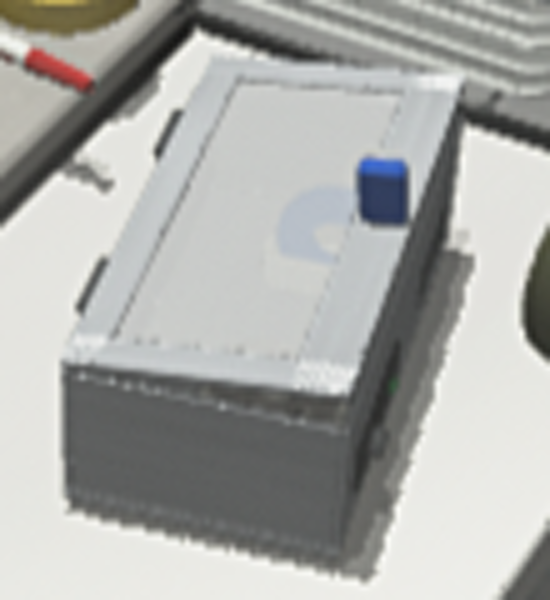

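View pics/tc.png

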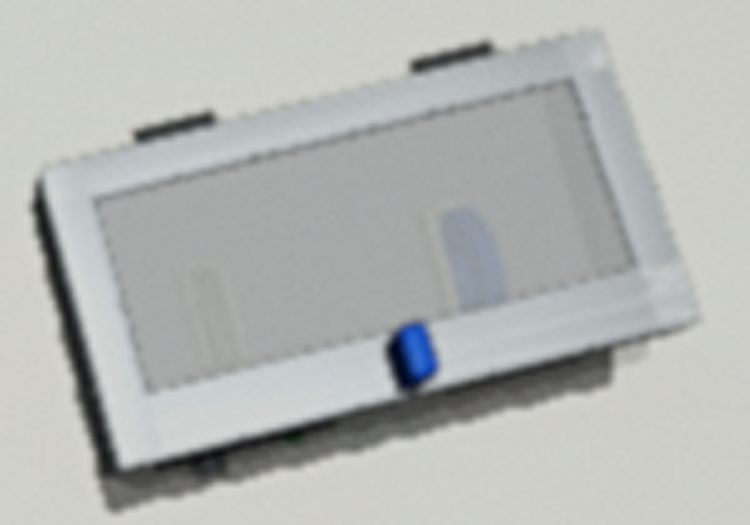

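The side view shows the blue ring in the right-hand slot (far side) and the blue handle at about (311,140); in the top view the handle is at (351,210) and the lid corners are at (277,174), (388,146), (408,204), (292,234). The grey disc must be in the left slot. The lid stands slightly ajar.

```bash
python3 - <<'E'
from h import *
s,t=load("side0"),load("top0")
for n,uv in dict(rl=(277,174),rr=(388,146.4),fr=(408,204),fl=(291.6,233.6)).items(): print(n,plane(t,uv,108).round(1),plane(t,uv,125).round(1))
print("hinge knuckles z100",plane(t,(268+143/5,140+130/5),100),plane(t,(268+490/5,140+45/5),100))
for n,a,b in [("rl",(248,178),(277,174)),("fl",(304.5,182.5),(291.6,233.6)),("rr",(235+212/5,105+60/5),(388,146.4)),("fr",(235+460/5,105+82/5),(408,204))]: x,e=tri((s,a),(t,b));print("tri",n,x.round(1),e)
print("base rl,fl",plane(s,(248.6,205),0).round(1),plane(s,(305,216),0).round(1))
E
```

```text
rl [549.7 285.2 108. ] [546.6 286.1 125. ]
rr [616.   16.9 108. ] [611.6  23.  125. ]
fr [476.2 -24.4 108. ] [474.6 -17.6 125. ]
fl [407.8 252.4 108. ] [407.4 253.9 125. ]
hinge knuckles z100 [570.54508408 237.2722526  100.        ] [611.81483908  67.88583007 100.        ]
tri rl [550.2 284.5 100.7] [0.9, 0.9]
tri fl [407.1 254.3 130.9] [0.2, 0.2]
tri rr [618.3  15.1 102. ] [0.8, 0.8]
tri fr [476.3 -19.6 118.6] [1.2, 1.2]
base rl,fl [551.1 280.7   0. ] [404.1 237.    0. ]
```

```bash
python3 -m crank '{"delta_pos":[[-400,-300,0],[-400,-300,0],[-400,-300,0],[-400,-300,0],[-400,-300,0],[-400,-300,0],[-400,-300,0],[-400,-300,0]],"angular":[[0,0,-0.15],[0,0,-0.3],[0,0,-0.45],[0,0,-0.55],[0,0,-0.55],[0,0,-0.55],[0,0,-0.55],[0,0,-0.55]],"gripper":[60,60,60,60,60,60,60,60]}' 20
python3 -m crank '{"delta_pos":[[0,0,0]],"angular":[[0,0,0]],"gripper":[60]}'
```

```text
time_s: 1.15
eef_pos: [457.0, 117.7, 304.0]
ee_rot: [-0.387, 3.117, 0.0]
wrist_force: [0.2, 1.0, -0.0]
finger_gap: 0.703
grip_force: 0.0
time_s: 1.27
eef_pos: [457.6, 116.6, 303.4]
ee_rot: [0.379, -3.118, 0.001]
wrist_force: [-0.4, 0.6, 0.2]
finger_gap: 0.704
grip_force: 0.0
```

```bash
python3 - <<'E'
from h import *
from station import imaging
for n in ["wrist","side","top"]:
    d=imaging.get_image(n);pickle.dump(d,open(n+"1.pkl","wb"));print(n,mask_c(d,(105,120,60),(130,255,255),(0,0,512,384),20), proj(d,[458,119.3,151]))
    if n=="wrist": print(d["xyz"],d["attitude"]);cv2.imwrite("pics/w1.png",d["image"][:,:,::-1])
E
```

```text
wrist [([253, 178, 19, 48, 810], [261.7, 201.5])] [255.97399434 203.86793979]
[390.23537223 101.12610676 373.38734677] [1.81901823 2.323234   0.32673163]
side [([307, 137, 9, 12, 36], [309.6, 140.5])] [311.7823143  139.82808638]
top [] [352.13512146 210.45586233]
```

View pics/w1.png

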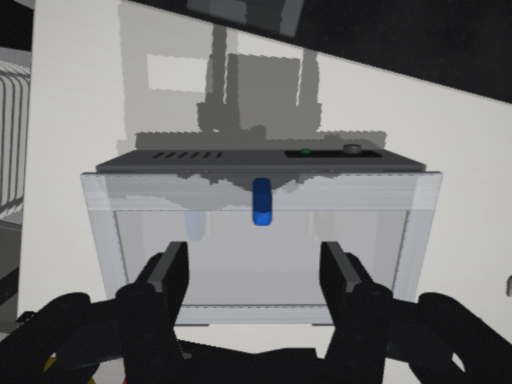

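The wrist picture shows the handle at (262,201), centred on the lid (edges at columns 82 and 441); the finger midline is near column 254, so the handle lies about 4 mm further to the cabinet's +y. The ring shows faintly through the window at (195,225).

```bash
python3 - <<'E'
from h import *
w,t,s=load("wrist1"),load("top0"),load("side0")
print("handle",tri((w,(261.7,201.5)),(t,(350.8,210)),(s,(310.6,139.7))))
for n,uv,z in [("hinge l",(423,310),105),("hinge r",(100,310),105)]: print(n,plane(w,uv,z))
print("front corners",plane(w,(84,174),128),plane(w,(441,173),128))
h=np.array([583,150.5,100]);ox=np.array([.970,.242,0])
for f in (.1,.15,.2):
    for a,u in ((135,31),(135,43)):
        p=h-ox*(a*np.cos(f)-u*np.sin(f))+[0,0,a*np.sin(f)+u*np.cos(f)];print(f,u,p.round(1),proj(w,p).round(1))
E
```

```text
handle (array([457.93289265, 122.79310406, 152.42161699]), [2.9, 1.0, 1.9])
hinge l [535.6557824  300.31038901 105.        ]
hinge r [608.47815482   6.17354544 105.        ]
front corners [473.27374223 -11.1793164  128.        ] [407.60855087 251.25897718 128.        ]
0.1 31 [455.7 118.7 144.3] [255.9 198. ]
0.1 43 [456.9 119.  156.3] [256.  204.6]
0.15 31 [458.  119.3 150.8] [256.  203.8]
0.15 43 [459.8 119.8 162.7] [256.1 211.7]
0.2 31 [460.6 120.  157.2] [256.  210.3]
0.2 43 [462.9 120.5 169. ] [256.2 219.5]
```

```bash
python3 -m crank '{"delta_pos":[[-1,6,48],[-1,6,90],[-1,6,96],[-1,6,96],[-1,6,96],[-1,6,96],[-1,6,96],[-1,6,96]],"angular":[[0,0,0],[0,0,0],[0,0,0],[0,0,0],[0,0,0],[0,0,0],[0,0,0],[0,0,0]],"gripper":[50,50,50,50,0,0,0,0]}' 40
python3 -m crank '{"delta_pos":[[0,0,0],[0,0,0],[0,0,0]],"angular":[[0,0,0],[0,0,0],[0,0,0]],"gripper":[0,0,0]}' 40
```

```text
time_s: 2.42
eef_pos: [456.7, 122.6, 209.0]
ee_rot: [-0.385, 3.116, -0.01]
wrist_force: [5.4, -36.6, 4.1]
finger_gap: 0.153
grip_force: 44.4
time_s: 2.8
eef_pos: [456.7, 122.6, 209.0]
ee_rot: [-0.385, 3.116, -0.01]
wrist_force: [5.7, -36.4, 2.9]
finger_gap: 0.153
grip_force: 44.4
```

```bash
python3 -m crank '{"delta_pos":[[0,-2,0],[0,-2,0],[0,-2,0]],"angular":[[0,0,0],[0,0,0],[0,0,0]],"gripper":[0,0,0]}' 40
```

```text
time_s: 3.18
eef_pos: [456.8, 122.2, 209.0]
ee_rot: [-0.386, 3.116, -0.005]
wrist_force: [2.0, -19.4, 2.8]
finger_gap: 0.153
grip_force: 44.7
```

```bash
python3 -m crank '{"delta_pos":[[0,-2,0],[0,-2,0]],"angular":[[0,0,0],[0,0,0]],"gripper":[0,0]}' 40
python3 - <<'E'
import numpy as np
th=np.linspace(.402,1.93,25);p=np.c_[-(129.3-140.5*np.cos(th)),0*th,-(140.5*np.sin(th)-55)]
for k in range(3): print((p[8*k+1:8*k+9]-p[8*k]).round(0).tolist())
E
```

```text
time_s: 3.42
eef_pos: [456.8, 121.7, 208.7]
ee_rot: [-0.387, 3.117, 0.0]
wrist_force: [-2.8, -2.2, 4.2]
finger_gap: 0.155
grip_force: 45.2
[[-4.0, 0.0, -8.0], [-8.0, 0.0, -16.0], [-13.0, 0.0, -24.0], [-18.0, 0.0, -31.0], [-24.0, 0.0, -38.0], [-30.0, 0.0, -44.0], [-36.0, 0.0, -50.0], [-43.0, 0.0, -56.0]]
[[-7.0, 0.0, -5.0], [-15.0, 0.0, -10.0], [-23.0, 0.0, -14.0], [-31.0, 0.0, -18.0], [-39.0, 0.0, -21.0], [-48.0, 0.0, -24.0], [-56.0, 0.0, -26.0], [-65.0, 0.0, -28.0]]
[[-9.0, 0.0, -1.0], [-18.0, 0.0, -2.0], [-27.0, 0.0, -1.0], [-36.0, 0.0, -1.0], [-45.0, 0.0, 0.0], [-53.0, 0.0, 2.0], [-62.0, 0.0, 5.0], [-70.0, 0.0, 7.0]]
```

```bash
python3 -m crank '{"delta_pos":[[-4,0,-8],[-8,0,-16],[-13,0,-24],[-18,0,-31],[-24,0,-38],[-30,0,-44],[-36,0,-50],[-43,0,-56]],"angular":[[0,0,0],[0,0,0],[0,0,0],[0,0,0],[0,0,0],[0,0,0],[0,0,0],[0,0,0]],"gripper":[0,0,0,0,0,0,0,0]}' 40
```

```text
time_s: 4.42
eef_pos: [498.4, 132.2, 264.0]
ee_rot: [0.387, -3.116, 0.001]
wrist_force: [-1.0, -4.2, -7.9]
finger_gap: 0.152
grip_force: 41.7
```

Forces are small; continuing the arc.

```bash
python3 -m crank '{"delta_pos":[[-7,0,-5],[-15,0,-10],[-23,0,-14],[-31,0,-18],[-39,0,-21],[-48,0,-24],[-56,0,-26],[-65,0,-28]],"angular":[[0,0,0],[0,0,0],[0,0,0],[0,0,0],[0,0,0],[0,0,0],[0,0,0],[0,0,0]],"gripper":[0,0,0,0,0,0,0,0]}' 40
```

```text
time_s: 5.42
eef_pos: [561.5, 148.0, 292.3]
ee_rot: [0.387, -3.116, 0.001]
wrist_force: [-4.4, -6.0, -2.7]
finger_gap: 0.155
grip_force: 40.8
```

```bash
python3 -m crank '{"delta_pos":[[-9,0,-1],[-18,0,-2],[-27,0,-1],[-36,0,-1],[-45,0,0],[-53,0,2],[-62,0,5],[-70,0,7]],"angular":[[0,0,0],[0,0,0],[0,0,0],[0,0,0],[0,0,0],[0,0,0],[0,0,0],[0,0,0]],"gripper":[0,0,0,0,0,0,0,0]}' 40
python3 -m crank '{"delta_pos":[[0,0,0],[0,0,0]],"angular":[[0,0,0],[0,0,0]],"gripper":[0,0]}' 40
python3 - <<'E'
from h import *
from station import imaging
for n in ["side","top"]:
    d=imaging.get_image(n);pickle.dump(d,open(n+"2.pkl","wb"))
    cv2.imwrite(f"pics/{n}2.png",d["image"][:,:,::-1])
E
```

```text
time_s: 6.42
eef_pos: [629.9, 165.1, 286.4]
ee_rot: [-0.387, 3.116, -0.001]
wrist_force: [-2.4, -6.7, 5.4]
finger_gap: 0.153
grip_force: 41.1
time_s: 6.68
eef_pos: [630.0, 165.1, 286.2]
ee_rot: [-0.387, 3.115, -0.001]
wrist_force: [2.1, -4.3, 2.4]
finger_gap: 0.155
grip_force: 40.9
```

View pics/side2.png

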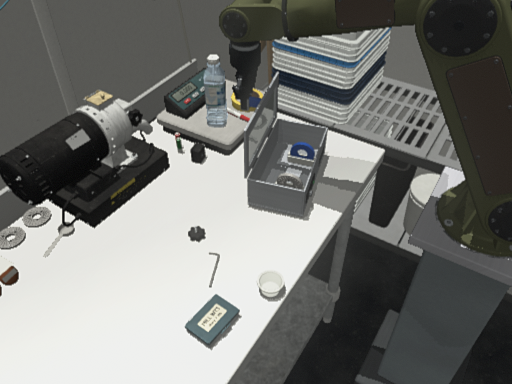

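The lid stands a little past upright; the grey disc shows at about (290,178) in the near (left) slot, and the blue ring is at (303,152). I'll release, rise and go over the disc.

```bash
python3 -m crank '{"delta_pos":[[0,0,0],[0,0,0],[0,0,0],[0,0,-40],[0,0,-80],[0,0,-85],[0,0,-85],[0,0,-85]],"angular":[[0,0,0],[0,0,0],[0,0,0],[0,0,0],[0,0,0],[0,0,0],[0,0,0],[0,0,0]],"gripper":[50,50,50,50,50,50,50,50]}' 40
python3 -m crank '{"delta_pos":[[60,20,0],[110,50,0],[150,60,0],[150,60,0],[150,60,60],[150,60,60],[150,60,60],[150,60,60]],"angular":[[0,0,0],[0,0,0],[0,0,0],[0,0,0],[0,0,0],[0,0,0],[0,0,0],[0,0,0]],"gripper":[50,50,50,50,50,50,50,50]}' 40
python3 - <<'E'
from h import *
from station import imaging
for n in ["wrist","side"]:
    d=imaging.get_image(n);pickle.dump(d,open(n+"3.pkl","wb"))
    cv2.imwrite(f"pics/{n}3.png",d["image"][:,:,::-1])
print(d["xyz"])
E
```

```text
time_s: 7.78
eef_pos: [629.1, 165.4, 368.4]
ee_rot: [0.387, -3.115, 0.0]
wrist_force: [-0.3, -0.7, -0.7]
finger_gap: 0.581
grip_force: 0.0
time_s: 8.78
eef_pos: [469.8, 186.9, 311.6]
ee_rot: [-0.387, 3.115, 0.001]
wrist_force: [0.1, 0.2, 0.1]
finger_gap: 0.583
grip_force: 0.0
[  60.94474575 1032.75539389  904.98115181]
```

View pics/wrist3.png

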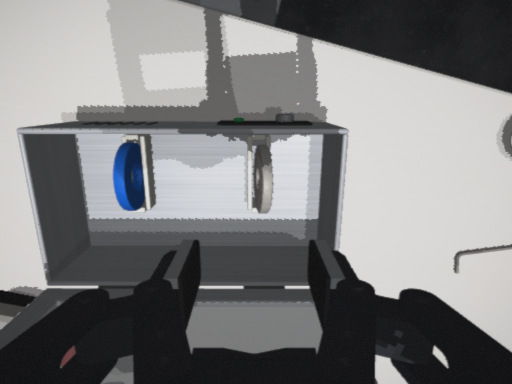

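The wrist picture shows the open cabinet, the ring at (130,177) and the grey disc's rim at columns 255–272, rows 143–214. I'll crop for detail.

```bash
python3 - <<'E'
from h import *
w,s=load("wrist3"),load("side3")
A=cv2.resize(w["image"][115:240,215:295],None,fx=4.8,fy=4.8,interpolation=cv2.INTER_CUBIC)
B=cv2.resize(s["image"][130:210,245:325],None,fx=4.8,fy=4.8,interpolation=cv2.INTER_CUBIC)
B=cv2.copyMakeBorder(B,0,A.shape[0]-B.shape[0],0,0,cv2.BORDER_CONSTANT)
cv2.imwrite("pics/c3.png",np.hstack([A,B])[:,:,::-1])
P=np.array([469.8,186.9,311.6]);print(proj(w,P+[0,0,60]),proj(w,P+[0,0,-225]),proj(w,P+[0,0,-54]))
for z in (16,51,86): print(z,proj(w,[472.5,192.5,z]),proj(s,[472.5,192.5,z]))
E
```

```text
[240.80259029 929.53012086] [252.62788022 178.18658471] [251.15146223 271.9937659 ]
16 [257.10535079 167.23035553] [290.57826293 192.05167676]
51 [257.42723012 173.99868686] [291.24626828 182.51178424]
86 [257.82025108 182.26295169] [291.9404104  172.59862814]
```

View pics/c3.png

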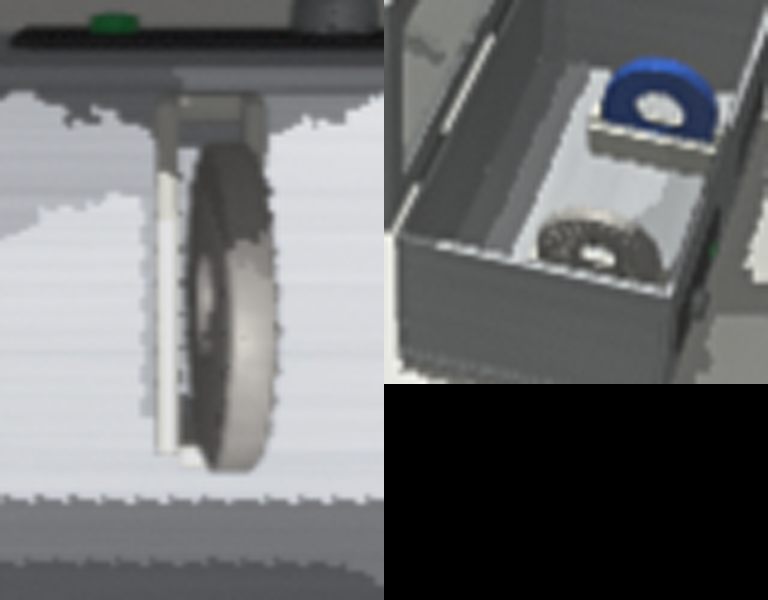

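The crop shows the grey disc leaning a few degrees with its top toward the cabinet's +y: slot middle at column 259, rim top at about (267,182) in the wrist view and (291,173) in the side view. Grooves face +y (toward the side camera).

```bash
python3 - <<'E'
from h import *
w,s=load("wrist3"),load("side3")
x,e=tri((w,(267.4,182)),(s,(291,173.7)));print("rim top",x,e)
print("rim top z86",plane(w,(267.4,182),85.5),"z from front/back rows z51:",plane(w,(262,144),51),plane(w,(262,213),51))
print("slot z38",plane(w,(259,135),38),plane(w,(253,209),38))
ex=np.array([-.9704,-.2413,0]);ey=np.array([-.2413,.9704,0]);P=np.array([469.8,186.9,311.6])
d=plane(w,(267.4,182),85.5)-P;print("tool dx,dy",d@ex,d@ey)
a=(plane(w,(262,144),51)+plane(w,(262,213),51))/2-P;print("disc centre tool dx",a@ex, "chord",np.linalg.norm(plane(w,(262,144),51)-plane(w,(262,213),51)))
E
```

```text
rim top [470.10814785 200.84400821  89.18377868] [0.7, 0.7]
rim top z86 [470.21905691 201.03050248  85.5       ] z from front/back rows z51: [441.80632931 189.35772709  51.        ] [512.14753884 207.61729028  51.        ]
slot z38 [435.20103308 184.77712353  38.        ] [514.39746833 198.3397013   38.        ]
tool dx,dy -3.8163430769890216 13.611121172068867
disc centre tool dx -9.7605626730738 chord 72.6725354277128
```

```bash
python3 -m crank '{"delta_pos":[[-6,15,40],[-6,15,80],[-6,15,120],[-6,15,150],[-6,15,175],[-6,15,190],[-6,15,190],[-6,15,190]],"angular":[[0.04,0,0],[0.08,0,0],[0.08,0,0],[0.08,0,0],[0.08,0,0],[0.08,0,0],[0.08,0,0],[0.08,0,0]],"gripper":[45,45,45,45,45,45,45,45]}' 30
python3 - <<'E'
from h import *
from station import imaging
d=imaging.get_image("wrist");cv2.imwrite("pics/w4.png",d["image"][:,:,::-1])
E
```

```text
time_s: 9.88
eef_pos: [471.7, 203.0, 120.9]
ee_rot: [-0.385, 3.104, -0.124]
wrist_force: [0.8, 0.0, 0.0]
finger_gap: 0.524
grip_force: 0.0
```

View pics/w4.png

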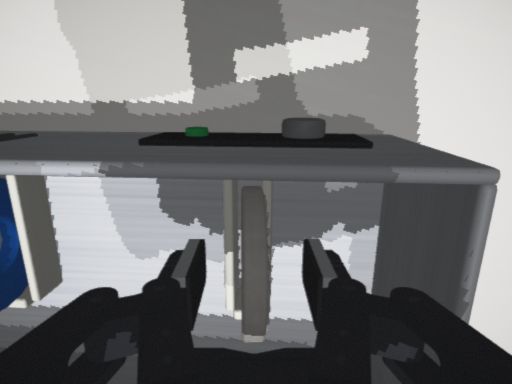

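The disc's rim (columns 243–267, rows 187–338) sits edge-on, midway between the pads (about 205 and 305). I'll close on it.

```bash
python3 -m crank '{"delta_pos":[[0,0,0],[0,0,0],[0,0,0],[0,0,0],[0,0,0],[0,0,0]],"angular":[[0,0,0],[0,0,0],[0,0,0],[0,0,0],[0,0,0],[0,0,0]],"gripper":[0,0,0,0,0,0]}' 30
```

```text
time_s: 10.68
eef_pos: [471.6, 202.2, 120.3]
ee_rot: [-0.386, 3.105, -0.126]
wrist_force: [2.4, -7.8, 3.9]
finger_gap: 0.109
grip_force: 29.9
```

```bash
python3 -m crank '{"delta_pos":[[0,0,0],[0,0,0],[0,0,-10],[0,0,-25],[0,0,-45],[0,0,-70],[0,0,-100],[0,0,-130]],"angular":[[0,0,0],[0,0,0],[0,0,0],[0,0,0],[0,0,0],[0,0,0],[0,0,0],[0,0,0]],"gripper":[0,0,0,0,0,0,0,0]}' 60
python3 -m crank '{"delta_pos":[[20,0,-50],[40,0,-100],[60,0,-150],[80,0,-180],[80,0,-200],[80,0,-200],[80,0,-200],[80,0,-200]],"angular":[[0,0,0],[0,0,0],[0,0,0],[0,0,0],[0,0,0],[0,0,0],[0,0,0],[0,0,0]],"gripper":[0,0,0,0,0,0,0,0]}' 60
python3 -c "
from station import status;o=status.get_obs();print(o['qpos'].round(2),o['grip_force'])"
```

```text
time_s: 11.68
eef_pos: [468.5, 213.0, 250.6]
ee_rot: [-0.386, 3.105, -0.124]
wrist_force: [-0.6, -0.5, -1.6]
finger_gap: 0.101
grip_force: 59.5
time_s: 12.68
eef_pos: [387.3, 208.8, 447.8]
ee_rot: [-0.386, 3.107, -0.125]
wrist_force: [0.3, -0.6, -1.1]
finger_gap: 0.099
grip_force: 59.6
[ 0.44 -0.01  1.55 -0.08  1.62 -1.38] 59.6123567482573
```

```bash
python3 -m crank '{"delta_pos":[[0,12,0],[0,24,0],[0,36,0],[0,48,0],[0,60,0],[0,72,0],[0,84,0],[0,96,0]],"angular":[[-0.17,0,0],[-0.34,0,0],[-0.51,0,0],[-0.68,0,0],[-0.85,0,0],[-1.02,0,0],[-1.19,0,0],[-1.36,0,0]],"gripper":[0,0,0,0,0,0,0,0]}' 60
python3 -c "
from station import status;o=status.get_obs();print(o['qpos'].round(2),o['grip_force'])"
```

```text
time_s: 13.68
eef_pos: [364.0, 301.7, 440.6]
ee_rot: [0.294, -2.385, -1.785]
wrist_force: [-0.0, -0.0, -0.2]
finger_gap: 0.099
grip_force: 59.6
[ 0.25  0.01  1.82  1.3   1.49 -1.82] 59.552771929011215
```

```bash
python3 -m crank '{"delta_pos":[[0,0,0],[0,0,0],[0,0,0],[0,0,0],[0,0,0],[0,0,0]],"angular":[[-0.15,0,0],[-0.29,0,0],[-0.29,0,0],[-0.29,0,0],[-0.29,0,0],[-0.29,0,0]],"gripper":[0,0,0,0,0,0]}' 60
python3 - <<'E'
from h import *
from station import imaging,status
o=status.get_obs();print(R.from_rotvec(o["ee_rot"]).as_matrix().round(2),o["qpos"].round(2))
ims=[imaging.get_image(n) for n in ("side","top")]
s,t=ims;M=R.from_rotvec(o["ee_rot"]).as_matrix();g=o["eef_pos"]+M@[0,0,65]
C=[]
for d in ims:
    u,v=proj(d,g).astype(int);u=min(max(u,60),452);v=min(max(v,60),324);C.append(cv2.resize(d["image"][v-60:v+60,u-60:u+60],(390,390)))
cv2.imwrite("pics/f.png",np.hstack(C)[:,:,::-1])
E
```

```text
time_s: 14.42
eef_pos: [363.7, 301.7, 441.5]
ee_rot: [0.261, -2.092, -2.089]
wrist_force: [1.2, 0.0, -1.5]
finger_gap: 0.103
grip_force: 59.6
[[-0.97 -0.   -0.24]
 [-0.24  0.    0.97]
 [-0.    1.   -0.  ]] [ 0.23  0.06  1.89  1.56  1.58 -1.95]
```

View pics/f.png

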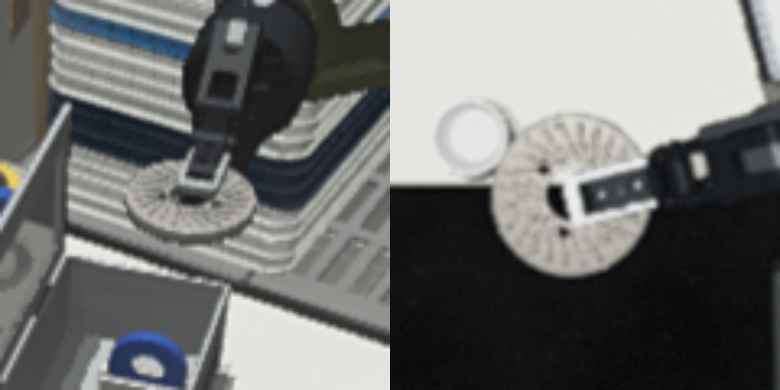

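The pictures show the disc held flat with its grooves upward at about 44 cm, the lid still open and the ring in its slot. I'll let it settle and hand in.

```bash
python3 -m crank '{"delta_pos":[[0,0,0],[0,0,0],[0,0,0],[0,0,0]],"angular":[[0,0,0],[0,0,0],[0,0,0],[0,0,0]],"gripper":[0,0,0,0]}' 60
python3 -c "
from station import order;print(order.close_job())"
```

```text
time_s: 15.02
eef_pos: [363.8, 301.6, 441.1]
ee_rot: [0.26, -2.091, -2.089]
wrist_force: [0.2, -0.0, -1.2]
finger_gap: 0.1
grip_force: 59.6
the job is handed in; nothing more can be done
None
```

The job is handed in (no verdict came back): the lid is open past upright, and the gripper holds the grinding disc still, flat and grooved face up, about 44 cm above the table and clear of the cabinet, with the blue ring still in its slot.

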